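# Hang the waste-bag hoop on the keeper hook

### The arm

A 6-joint arm with a two-finger parallel gripper is mounted at the origin on the work surface. World frame = base frame: x ahead of the robot, y to its left, z up, the work surface at z = 0. Lengths are in m, angles in rad, forces in N, time in s.
With the tool pointing down it reaches from about 0.35 to 0.85 m from the base axis. Payload 8.1 kg.
Tool frame: the origin (TCP) lies at the very end of the fingers, on their centre line; the grasp point (between the pads) lies 19 mm behind it (robot.grip_depth is the distance from the TCP to the grasp point, in m); z points along the fingers, y is the line along which they close (so a half turn about z gives the same grasp; the last joint's range is limited). The gripper opens to 93 mm and grips with 3 to 60 N. Pads are 15 mm wide; open, the fingers measure 128 mm over their backs; the gripper's body (75 mm by 188 mm) begins 65 mm behind the grasp point.
Start: joints at [-1.258, 0.13, 1.488, -0, 1.523, -0.085], TCP at [0.232, -0.553, 0.219] pointing down, gripper open.
Joint ranges: [-2.96, 2.96], [-0.89, 2.26], [0.02, 2.5], [-1.34, 4.48], [0, 2.73], [-2.66, 2.66]. Speed limits (rad/s): [2.39, 2.39, 2.79, 3.14, 3.14, 3.14].

### API

Orientations are given as a rotation vector (axis times angle).
In Python, from plant import robot gives the robot as it stands. The module is installed in compiled form; this text tells all that it offers.
- The arm moves only by the shell command python3 -m jog 'ROWS' [FORCE]. ROWS is JSON, a list that holds one entry, the list of rows, each a list of 7 numbers: the turn, a rotation vector about the tool's x, y, z in degrees, then the shift along the tool's x, y, z in cm, then the finger opening in cm, from 0 to 9.3. A call has 1 to 5 rows; each row shifts and turns the commanded pose from where the row before left it, along the tool's axes as they then stand; what a row does not reach is not made up. A row lasts 1/12 s, in which the tool goes at most 41.7 mm and 7.16 degrees, less where a joint would pass 70% of its speed; a pose out of reach is approached as far as the arm can. A call is refused whole if a number of a shift passes 4.17 or a number of a turn 7.16, either way. A call with a gripper value outside its range is refused whole. The fingers move at their own pace and stop on an object; FORCE is the grip in N (left out, the last holds). Time passes only in rows, so rows that do not move let the fingers close. It gives the time, the measured TCP pose, the force and the opening at its end, in the units of the state.
- robot.read_state(): the state, without advancing time (a new reading comes with each control period).
- robot.read_camera(name): name is "side" or "top"; returns a dict with "img" (480x640x3 uint8, red, green, blue), "fx", "fy", "cx", "cy" (pixels), "extrinsics" (4x4, takes a point from camera to world coordinates). Camera axes: x right, y up, looking along -z (the intrinsics and any distortion apply to the point x, -y, -z); pixel columns grow to the right and rows downward; lengths in m; the calibration is good to about 2 mm. A picture is of the moment at which its call begins. There is no depth.
- robot.close_job(): hands the job in, once; it reports no verdict.
Trained networks look in a picture, given as the dict that the camera call returned (one of the last four; its "shot" number tells which), for a name from the list of things; names that differ only in an ending like _2 or _b are one class to them, and where a whole thing is asked for, a point or a joint stands for the part that bears it (a point fixed in the world has none). Each returns a list of dicts, best first, with "confidence" (0 to 1); they miss things now and then, are a little off and sometimes report something else, mostly with a low value. They report only what shows in the picture. A call takes as long as a camera call. They do not tell look-alikes from the thing itself.
- robot.masks_of(picture, label): "pixels" (480x640 bool, what is visible of it) and "point" ([column, row] in pixels, amid what is visible of it).
- robot.pinpoint(picture, label): "point" ([column, row] in pixels: a listed point, or the origin of a listed thing).
The state is a dict: "t": time; "q": joint angles; "dq": joint speeds; "joint_torque": joint torques, N m; "tool_pos": TCP position; "orientation": TCP orientation; "force": force on the tool from outside, world axes, zero at the start; "wrist_torque": the same for the moment, N m; "opening": finger opening in m.
Only numpy, scipy, OpenCV 4.12 (cv2) and the standard library are available. Lean on these libraries where they do the work, as an engineer would, in place of code of your own. Each camera call takes 0.05 s, during which the arm holds its last target. There are 200 camera calls.

### The job

Lift the yellow bag hoop out of the wire rack by its rim and hang it on the J-hook of the pole: push the rim down past the red sprung keeper until it is pressed right home in the bend and the keeper has snapped shut over it. Before letting go, tug the hoop gently upwards against the closed keeper to be sure it is caught, then lower it back until the hook carries it and release it, hanging at rest. The hook's height on the pole is only roughly known, so go by feel, keep the hoop straight below the hook without twisting it round in the grip, never load hook, keeper or pole, by hoop or hand, with more than about 15 N (1.5 kg), and leave the amber vial, the steel pot and the syringe tray where they stand.

Things in the scene. Friction and masses are not known exactly. Their poses are not given: they have to be found in the camera images.
- hoop_center (a point): centre of the yellow steel bag hoop, a round ring of 12 x 12 mm square bar: 200 mm across the bar's middle line, 212 mm outside, 188 mm inside. It stands upright in the rack's middle slot. Its x axis is the ring's axis (normal to the ring, level at the start); y and z lie in the ring's plane, z up at the start.
- hoop: the same yellow hoop, 0.14 to 0.22 kg; origin and axes as hoop_center. It is the same all round, so any part of the rim may go on the hook; pushed or pulled far from the fingers, it can turn in the grip.
- rack: low fixed wire rack holding the hoop: origin on the deck under the middle slot, x axis across the slots, along the hoop's axis. Two level wires at y = +-45 mm, 23 mm high, carry the hoop; pairs of 6 mm pegs, 81 mm high and 15 mm apart in the clear, keep it upright. Slots at x = -75, 0, 75 mm, the outer two empty. The hoop lifts straight up.
- stand: fixed steel pole, 25 mm thick, in a black deck socket; a J-hook of 10 mm bar with red keeper is clamped near its top. Origin on the pole's axis; the hook points out along -x, a clamp knob 50 mm to +x. The pole ends 288 mm above the origin. The clamp is tight but was left up to 20 mm above or below its usual height, so hook and keeper may really be that far above or below hook_seat and keeper_top.
- hook_seat (a point): usual point, 252 mm above the stand's origin: middle of the bar of a rim resting home in the bend (true height within 20 mm, find it by touch). The hoop's axis is then along x, its centre 100 mm below. From the true seat: pole at x = +48 mm, back shank at x = +18 up to z = +45, tip at x = -18, leaning out above z = +28 to end at x = -23, z = +43; throat 26 mm clear.
- keeper_top (a point): usual point, 40 mm above hook_seat: middle of the bar of a rim lying on the shut keeper, mid-throat (same height error as hook_seat). Bring the rim in from -x over the tip, its middle at least 36 mm above this point, then down. The flap, 27 x 14 x 3 mm, hinges on the back shank and swings only down and inwards; a rim pulled up under it stops about 22 mm above its home.
- keeper (a joint): angle of the sprung keeper: 0 shut, 1.4 rad fully open (pushed down). Pushing it down takes about 5 N with the rim against the tip, 7 N in mid-throat, over 12 N against the shank; the hoop's weight alone does not open it. It springs shut once the rim is within about 8 mm of home.
- vial: amber glass medicine jar, 44 mm across, 75 mm high, origin at the centre of its foot; leave it standing where it is.
- gallipot: small open steel pot, 68 mm across, 45 mm high, origin at the centre of its foot; leave it where it is.
- tray: shallow steel tray with syringes, 130 x 190 mm, about 25 mm high with them, origin at the centre of its underside; leave it where it is.
Mind the look-alikes: they are no part of the job. Several things have the shape of the hoop; the one meant has the colours described above.

How it is judged:
On the way, in this order (a step that is already met when the one before it is completed fails the run):
1. still held, the rim is pressed home into the bend of the hook with at least 3 N and the keeper is shut above it (x of hoop_center in the frame of hook_seat between -0.02 and 0.02 m and y of hoop_center in the frame of hook_seat between -0.018 and 0.018 m and z of hoop_center in the frame of hook_seat below -0.045 m and angle between the x axis of hoop_center and the x axis of hook_seat, either way round below 0.35 rad and value of joint keeper below 0.12 rad and distance between hoop_center and hook_bend between 0.081 and 0.093 m and contact force between the fingers and hoop above 1 N and contact force between hoop and stand above 3 N), for 0.2 s.
2. still held, the hoop is pulled up against the underside of the shut keeper with at least 2.5 N (x of hoop_center in the frame of hook_seat between -0.02 and 0.02 m and y of hoop_center in the frame of hook_seat between -0.018 and 0.018 m and z of hoop_center in the frame of hook_seat below -0.045 m and angle between the x axis of hoop_center and the x axis of hook_seat, either way round below 0.35 rad and value of joint keeper below 0.12 rad and contact force between the fingers and hoop above 1 N and distance between hoop_center and hook_bend between 0.055 and 0.075 m and contact force between hoop and keeper_flap above 2.5 N), for 0.2 s.
3. still held, the hoop is lowered home again until the hook carries it (x of hoop_center in the frame of hook_seat between -0.02 and 0.02 m and y of hoop_center in the frame of hook_seat between -0.018 and 0.018 m and z of hoop_center in the frame of hook_seat below -0.045 m and angle between the x axis of hoop_center and the x axis of hook_seat, either way round below 0.35 rad and value of joint keeper below 0.12 rad and distance between hoop_center and hook_bend between 0.081 and 0.093 m and contact force between the fingers and hoop above 1 N and contact force between hoop and stand above 1 N), for 0.1 s.
At the end, for the whole second after the job is handed in: The released hoop hangs at rest in the bend of the J-hook, which carries it: its centre 81 to 93 mm from the bar at the bottom of the bend, within 20 mm of hook_seat along the hook and 25 mm sideways, its axis within 0.35 rad of the hook's direction, and the keeper is shut (under 0.12 rad) (x of hoop_center in the frame of hook_seat between -0.02 and 0.02 m and y of hoop_center in the frame of hook_seat between -0.025 and 0.025 m and z of hoop_center in the frame of hook_seat below -0.045 m and angle between the x axis of hoop_center and the x axis of hook_seat, either way round below 0.35 rad and value of joint keeper below 0.12 rad and distance between hoop_center and hook_bend between 0.081 and 0.093 m and linear speed of hoop below 0.03 m/s and angular speed of hoop below 0.3 rad/s and contact force between hoop and stand above 1 N and contact force between hoop and the fingers below 0.1 N); the robot touches nothing.
It fails at once if the hoop loads the hook, keeper or pole with more than 15 N (contact force between hoop and stand above 15 N).
It fails at once if the hand or arm bumps the pole, hook or keeper with more than 15 N (contact force between any of the fingers, the arm and stand above 15 N).
It fails at once if the amber vial, the steel pot or the syringe tray is shifted by more than 20 mm (distance of any of vial, gallipot, tray from where it was at the start of the episode above 0.02 m).
It fails at once if the amber vial or the steel pot is tipped (angle between any of vial, gallipot's own z axis and vertical above 0.4 rad).
It also fails if it takes over 72 s, if anything falls off the work surface, if the arm or the gripper's body presses on something with over 40 N, if the wrist force passes 120 N, or if a joint passes its speed limit or range.

## Working session

There is one attempt and no reset: what is moved stays moved. The work goes in short steps, Python scripts to look and compute and a shell command to move; the robot and the scene stay as the last step left them, time stands still between calls to the robot, and variables do not carry over. Pictures are saved under pics/ and viewed, on a budget of 10 in all, crops included, one or two more only if the job needs it, and the job is handed in when it is done.

```bash
mkdir -p pics; cat > h.py <<'E'
import numpy as np, cv2
from plant import robot
from scipy.spatial.transform import Rotation as R
def ray(c,p):
    E=np.array(c["extrinsics"]); d=np.array([(p[0]-c["cx"])/c["fx"],-(p[1]-c["cy"])/c["fy"],-1.])
    d=E[:3,:3]@d; return E[:3,3],d/np.linalg.norm(d)
def onz(c,p,z):
    o,d=ray(c,p); return o+d*(z-o[2])/d[2]
def proj(c,P):
    E=np.linalg.inv(np.array(c["extrinsics"])); q=E[:3,:3]@np.array(P)+E[:3,3]
    return np.array([c["cx"]+c["fx"]*q[0]/-q[2], c["cy"]-c["fy"]*q[1]/-q[2]])
def tri(rs):
    A=np.zeros((3,3));b=np.zeros(3)
    for o,d in rs:
        M=np.eye(3)-np.outer(d,d);A+=M;b+=M@o
    p=np.linalg.solve(A,b); return p,[np.linalg.norm((np.eye(3)-np.outer(d,d))@(p-o)) for o,d in rs]
E
python3 - <<'E'
from h import *
np.set_printoptions(precision=3,suppress=True)
for n in("side","top"):
    c=robot.read_camera(n); cv2.imwrite(f"pics/{n}0.png",c["img"][:,:,::-1])
    print(n,c.keys(),c["fx"],c["cx"],c["cy"],np.array(c["extrinsics"]))
    for l in["hoop_center","hoop","rack","stand","hook_seat","keeper_top","vial","gallipot","tray"]:
        print(l,[(np.round(d["point"],1).tolist(),round(d["confidence"],2)) for d in robot.pinpoint(c,l)][:5])
print(robot.read_state())
E
```

```text
side dict_keys(['img', 'fx', 'fy', 'cx', 'cy', 'extrinsics', 'shot']) 434.3161570221703 320.8006956937964 239.46201900155862 [[-0.905  0.248 -0.346  0.106]
 [-0.425 -0.496  0.757  0.817]
 [ 0.016  0.832  0.554  0.752]
 [ 0.     0.     0.     1.   ]]
hoop_center [([402.4, 384.0], 0.76)]
hoop [([404.8, 386.7], 0.9)]
rack [([254.9, 333.7], 0.59)]
stand [([333.2, 241.8], 0.9)]
hook_seat [([345.2, 169.6], 0.61)]
keeper_top [([347.3, 154.1], 0.57)]
vial [([330.9, 296.5], 0.96)]
gallipot [([290.1, 274.0], 0.56)]
tray [([230.7, 255.1], 0.89)]
top dict_keys(['img', 'fx', 'fy', 'cx', 'cy', 'extrinsics', 'shot']) 538.6331888609554 324.0806935978217 239.14820115579434 [[-0.005  0.991 -0.131  0.317]
 [-1.    -0.005  0.003  0.019]
 [ 0.002  0.131  0.991  1.515]
 [ 0.     0.     0.     1.   ]]
hoop_center [([435.1, 153.6], 0.64), ([254.4, 216.3], 0.56)]
hoop [([251.3, 217.8], 0.89), ([337.4, 220.4], 0.68), ([213.0, 366.7], 0.67)]
rack [([338.1, 217.2], 0.62), ([256.9, 224.8], 0.59)]
stand [([406.4, 227.7], 0.84)]
hook_seat [([417.4, 232.1], 0.95)]
keeper_top [([422.0, 225.7], 0.96)]
vial [([322.4, 263.8], 0.74)]
gallipot [([338.4, 217.5], 0.77), ([418.0, 231.0], 0.71)]
tray [([333.3, 153.9], 0.58), ([326.8, 264.7], 0.16)]
{'t': 1.0, 'q': array([-1.258,  0.13 ,  1.488, -0.   ,  1.523, -0.085]), 'dq': array([-0.001,  0.   , -0.001,  0.001,  0.002, -0.001]), 'joint_torque': array([  0.001, -55.978, -49.206,   0.077,   0.023,  -0.   ]), 'tool_pos': array([ 0.232, -0.553,  0.219]), 'orientation': array([ 3.08 ,  0.621, -0.   ]), 'force': array([-0.833,  0.69 , -1.138]), 'wrist_torque': array([-0.002,  0.002,  0.009]), 'opening': 0.09314353775286276}
```

View pics/side0.png

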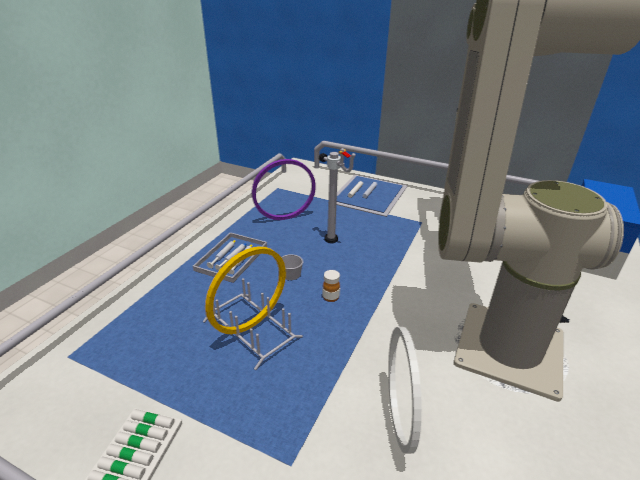

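View pics/top0.png

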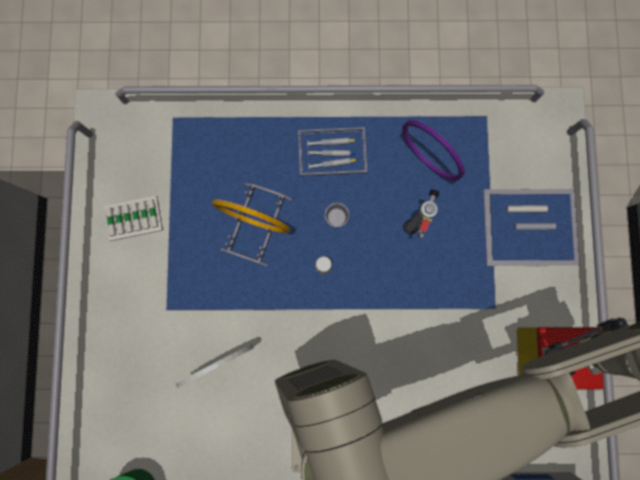

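Candidates for the hoop are yellow in the rack (side 247,290; top 252,217), purple (side 284,190; top 433,151) and white/grey (side 405,385; top 218,362). I choose the yellow one. The hook with the red keeper is at side 345,154 and top 424,226.

```bash
cat > m1.py <<'E'
from h import *
from scipy.optimize import least_squares
from scipy.spatial import cKDTree
np.set_printoptions(precision=4,suppress=True)
C={n:robot.read_camera(n) for n in("side","top")}
def ring(x,y,z,yaw,Rr=.1,n=240):
    t=np.linspace(0,2*np.pi,n); u=np.array([-np.sin(yaw),np.cos(yaw),0])
    return np.array([x,y,z])+Rr*np.cos(t)[:,None]*u+Rr*np.sin(t)[:,None]*[0,0,1]
M={}
for n,c in C.items():
    h=cv2.cvtColor(c["img"],cv2.COLOR_RGB2HSV); m=cv2.inRange(h,(15,140,110),(32,255,255))
    k,l,s,_=cv2.connectedComponentsWithStats(m)
    box=(200,235,300,345) if n=="side" else (205,190,300,240)
    w=np.zeros_like(m); w[box[1]:box[3],box[0]:box[2]]=m[box[1]:box[3],box[0]:box[2]]
    M[n]=np.argwhere(w>0)[:,::-1].astype(float); print(n,len(M[n]),M[n].min(0),M[n].max(0))
def res(p):
    r=[]
    for n,c in C.items():
        q=np.array([proj(c,P) for P in ring(*p,n=90)])
        r+=[cKDTree(q).query(M[n])[0]/np.sqrt(len(M[n])), 1*cKDTree(M[n]).query(q)[0]/np.sqrt(90)]
    return np.concatenate(r)
best=min((least_squares(res,[.52,.2,.119,y0],x_scale=.02,diff_step=1e-3) for y0 in(-.6,-.2,.2,.6,)),key=lambda s:s.cost)
best=min((least_squares(res,[.57,.15,.119,y0],x_scale=.02,diff_step=1e-3) for y0 in(1.0,1.3,1.6,1.9)),key=lambda s:s.cost) if 1 else best
print("hoop",best.x,best.cost)
pk={}
for l in["stand","hook_seat","keeper_top","vial","gallipot","tray","hoop_center"]:
    print(l,*[[np.round(d["point"],1).tolist()+[round(d["confidence"],2)] for d in robot.pinpoint(c,l)] for c in C.values()])
for l in["stand","hook_seat","keeper_top","vial"]:
    try: print(l,tri([ray(c,robot.pinpoint(c,l)[0]["point"]) for c in C.values()]))
    except Exception as e: print(l,e)
a=cv2.resize(C["side"]["img"][225:350,190:310],(400,417)); b=cv2.resize(C["top"]["img"][180:250,385:455],(400,400),interpolation=cv2.INTER_CUBIC)
# red
for n,c in C.items():
    g=c["img"].astype(int); m=(g[...,0]>120)&(g[...,1]<70)&(g[...,2]<70); 
    yy,xx=np.nonzero(m); k=(xx>330)&(xx<440)&(yy>140)&(yy<245); print(n,"red",xx[k].mean(),yy[k].mean(),k.sum(),xx[k].min(),xx[k].max(),yy[k].min(),yy[k].max())
d=cv2.resize(C["side"]["img"][140:200,310:370],(400,183+0) if 0 else (183,183),interpolation=cv2.INTER_CUBIC)
img=np.zeros((600,800,3),np.uint8); img[:417,:400]=a; img[:400,400:]=b; img[417:,:183]=d
cv2.imwrite("pics/crop1.png",img[:,:,::-1])
E
python3 m1.py
```

```text
side 1587 [206. 240.] [285. 333.]
top 605 [213. 200.] [284. 231.]
hoop [0.5633 0.2089 0.1166 2.7981] 4.9011859312718284
stand [[335.6, 240.0, 0.74], [290.3, 274.4, 0.3]] [[251.1, 216.4, 0.56], [420.4, 233.5, 0.52]]
hook_seat [[345.4, 170.2, 0.75]] [[419.3, 229.8, 0.95]]
keeper_top [[347.1, 155.5, 0.86]] []
vial [[332.0, 298.0, 0.56]] [[323.2, 262.5, 0.66]]
gallipot [[291.4, 272.7, 0.72]] [[338.2, 217.5, 0.96], [404.6, 229.0, 0.24]]
tray [[230.2, 255.5, 0.71]] []
hoop_center [[400.8, 384.5, 0.81]] [[431.0, 151.1, 0.78], [250.0, 217.8, 0.7]]
stand (array([0.4562, 0.1633, 0.284 ]), [np.float64(0.07916150668444705), np.float64(0.07916150668444712)])
hook_seat (array([ 0.5058, -0.2105,  0.25  ]), [np.float64(0.0002711992206111795), np.float64(0.000271199220611036)])
keeper_top list index out of range
vial (array([ 0.4451,  0.0155, -0.0104]), [np.float64(0.0076112812736317745), np.float64(0.007611281273631728)])
side red 345.81481481481484 153.8148148148148 27 342 350 151 156
top red 423.811320754717 224.88679245283018 53 420 428 220 229
```

View pics/crop1.png

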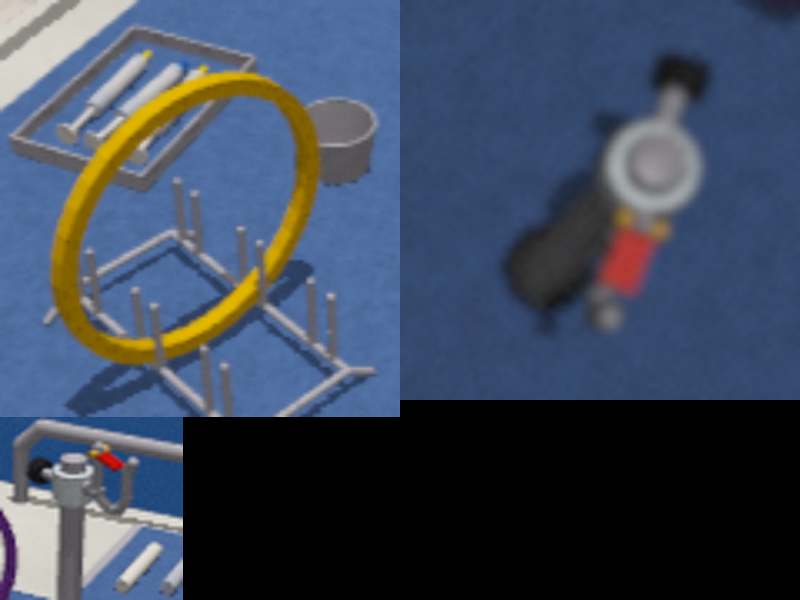

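```bash
sed -i 's/(15,140,110),(32/(8,130,60),(32/; s/else (205,190,300,240)/else (205,190,300,238)/' m1.py; sed -i '/^for l in\["stand","hook_seat","keeper_top","vial","gal/,$d' m1.py; sed -i '/^pk=/d' m1.py
cat >> m1.py <<'E'
s,t=C["side"],C["top"]
b=least_squares(lambda q:res([q[0],q[1],.119,q[2]]),[.563,.209,2.8],x_scale=.02,diff_step=1e-3); print("z fixed",b.x,b.cost, "axis deg",np.degrees(b.x[2]))
tip=tri([ray(s,(354.3,154.1)),ray(t,(420.9,234.3))]); print("tip",tip)
red=tri([ray(s,(345.8,153.8)),ray(t,(423.8,224.9))]); print("red",red)
pt=onz(t,(429.6,208),.288); print("pole top",pt, proj(s,pt))
kn=tri([ray(s,(310+39/3.05,140+53/3.05)),ray(t,(434.4,193.1))]); print("knob",kn)
pb=onz(s,(332,241),0); print("base from side",pb)
for a,z in(("tip",tip[0]),("red",red[0]),("knob",kn[0])):
    d=z[:2]-pt[:2]; print(a,np.linalg.norm(d),np.degrees(np.arctan2(d[1],d[0])))
E
python3 m1.py
```

```text
side 1642 [206. 240.] [285. 333.]
top 725 [213. 200.] [288. 231.]
hoop [0.5627 0.2066 0.1162 2.7905] 4.175840730687744
z fixed [0.562  0.2084 2.8009] 4.333951411336221 axis deg 160.47997859016147
tip (array([ 0.4843, -0.2051,  0.3036]), [np.float64(0.0035663293714838836), np.float64(0.003566329371484028)])
red (array([ 0.5091, -0.2131,  0.2965]), [np.float64(0.0013078680316865993), np.float64(0.0013078680316865332)])
pole top [ 0.5513 -0.2289  0.288 ] [333.2921 151.9016]
knob (array([ 0.5925, -0.248 ,  0.2567]), [np.float64(0.0008083475752036182), np.float64(0.0008083475752035098)])
base from side [ 0.5411 -0.2185  0.    ]
tip 0.0710920145342286 160.50830524744475
red 0.04500568379062531 159.445436907412
knob 0.04548563275542403 -24.90867637038233
```

```bash
cat > go.py <<'E'
# usage: go.py x y z [yaw tilt]: remaining shift (cm, tool axes) and turn
import sys
from h import *
np.set_printoptions(precision=2,suppress=True)
a=[float(v) for v in sys.argv[1:]]; s=robot.read_state(); T=R.from_rotvec(s["orientation"])
w=np.radians(-20);t=np.radians(a[3] if len(a)>3 else 35)
X=np.array([np.cos(w),np.sin(w),0]);Y=np.array([-np.sin(w),np.cos(w),0]);Z=np.array([0,0,1.])
y=X; z=-np.cos(t)*Z-np.sin(t)*Y; x=np.cross(y,z); D=R.from_matrix(np.c_[x,y,z])
print("t",s["t"],"pos",np.round(s["tool_pos"],4),"q",s["q"],"open",round(s["opening"],4),"F",s["force"],"M",s["wrist_torque"])
d=np.array(a[:3])-s["tool_pos"]; print("shift_cm (tool now)",T.inv().apply(d)*100,"(target frame)",D.inv().apply(d)*100,"turn_deg",np.degrees((T.inv()*D).as_rotvec()))
E
python3 -m jog '[[[0,0,-6.7,0,0,-3,9.3],[0,0,-6.7,0,0,-3,9.3],[0,0,-6.7,0,0,-3,9.3],[0,0,-6.7,0,0,-3,9.3],[0,0,-6.7,0,0,-3,9.3]]]' 60
python3 -m jog '[[[0,0,-6.7,0,0,-3,9.3],[0,0,-6.8,0,0,-3,9.3],[0,0,0,0,0,0,9.3]]]'
python3 go.py .594 .295 .43 0
```

```text
t: 2.72
tool_pos: [0.2324, -0.5529, 0.3701]
orientation: [2.766, 1.49, 0.0]
force: [0.7, -0.5, 0.5]
opening: 0.0932
t: 2.97
tool_pos: [0.2328, -0.5542, 0.4365]
orientation: [2.562, 1.801, -0.005]
force: [0.8, 0.1, 0.3]
opening: 0.0927
t 2.9667 pos [ 0.23 -0.55  0.44] q [-1.26  0.15  1.08  0.    1.91 -0.91] open 0.0927 F [0.82 0.15 0.34] M [-0.   -0.14 -0.02]
shift_cm (tool now) [92.13  5.25 -0.08] (target frame) [92.15  4.9   0.65] turn_deg [0.37 0.47 0.22]
```

```bash
python3 -m jog '[[[0,0,0,4,0.23,0,9.3],[0,0,0,4,0.23,0,9.3],[0,0,0,4,0.23,0,9.3],[0,0,0,4,0.23,0,9.3],[0,0,0,4,0.23,0,9.3]]]'|grep pos
python3 -m jog '[[[0,0,0,4,0.23,0,9.3],[0,0,0,4,0.23,0,9.3],[0,0,0,4,0.23,0,9.3],[0,0,0,4,0.23,0,9.3],[0,0,0,4,0.23,0,9.3]]]'|grep pos
python3 -m jog '[[[0,0,0,4,0.23,0,9.3],[0,0,0,4,0.23,0,9.3],[0,0,0,4,0.23,0,9.3],[0,0,0,4,0.23,0,9.3],[0,0,0,4,0.23,0,9.3]]]'|grep pos
python3 -m jog '[[[0,0,0,4,0.23,0,9.3],[0,0,0,4,0.23,0,9.3],[0,0,0,4,0.23,0,9.3],[0,0,0,4,0.23,0,9.3],[0,0,0,4,0.23,0,9.3]]]'|grep pos
python3 -m jog '[[[0,0,0,4,0.23,0,9.3],[0,0,0,4,0.23,0,9.3],[0,0,0,4,0.23,0,9.3],[0,-7,0,0,0,0,9.3],[0,-7,0,0,0,0,9.3]]]'|grep pos
python3 -m jog '[[[0,-7,0,0,0,0,9.3],[0,-7,0,0,0,0,9.3],[0,-7,0,0,0,0,9.3],[0,0,0,0,0,0,9.3],[0,0,0,0,0,0,9.3]]]'|grep pos
python3 go.py .5935 .295 .2957
```

```text
tool_pos: [0.3126, -0.3677, 0.4282]
tool_pos: [0.3924, -0.1839, 0.4285]
tool_pos: [0.4724, 0.0001, 0.4285]
tool_pos: [0.5523, 0.1839, 0.4283]
tool_pos: [0.5998, 0.2925, 0.4296]
tool_pos: [0.6014, 0.2901, 0.4201]
t 5.4667 pos [0.6  0.29 0.42] q [ 0.56  0.98  0.08 -0.54  2.46  0.54] open 0.0934 F [-0.41 -0.31 -0.2 ] M [ 0.23 -0.2  -0.01]
shift_cm (tool now) [ 6.65 -0.89 10.52] (target frame) [ 7.29 -0.91 10.08] turn_deg [ 0.06 -3.59  0.28]
```

```bash
python3 -m jog '[[[0,0,0,2.4,-0.3,3.4,9.3],[0,0,0,2.4,-0.3,3.4,9.3],[0,0,0,2.4,-0.3,3.4,9.3],[0,-3.6,0,0,0,0,9.3],[0,0,0,0,0,0,9.3]]]'|grep pos
python3 go.py .5935 .295 .2957
python3 - <<'E'
from h import *
C={n:robot.read_camera(n) for n in("side","top")}
a=cv2.resize(C["side"]["img"][150:350,150:400],(400,320)); b=cv2.resize(C["top"]["img"][130:290,170:370],(400,320))
cv2.imwrite("pics/pre.png",np.hstack([a,b])[:,:,::-1])
E
```

```text
tool_pos: [0.5937, 0.2954, 0.3117]
t 5.8833 pos [0.59 0.3  0.31] q [ 0.58  0.88  0.47 -0.47  2.27  0.71] open 0.0929 F [ 0.4  -0.01 -2.12] M [ 0.29 -0.24 -0.  ]
shift_cm (tool now) [0.9  0.01 1.32] (target frame) [ 0.88 -0.01  1.33] turn_deg [-0.32  0.82  0.55]
```

View pics/pre.png

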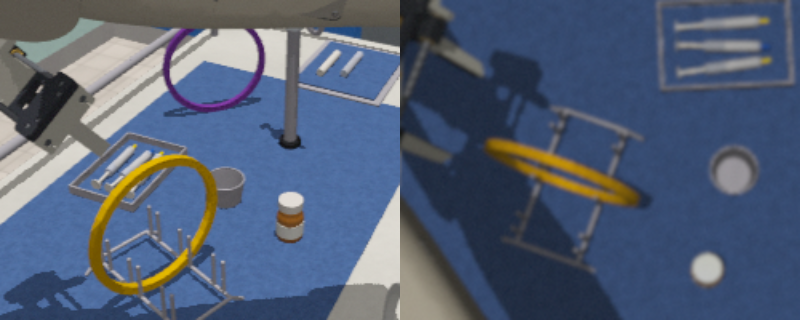

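Fingers stand up-left of the hoop (about 90,130 in the side view) and straddle its plane, so I go in along the tool axis.

```bash
python3 -m jog '[[[0,0.8,0.5,0.9,0,3,9.3],[0,0,0,0,0,3,9.3],[0,0,0,0,0,3,9.3],[0,0,0,0,0,2,9.3],[0,0,0,0,0,0,9.3]]]'|grep -v orient
python3 -m jog '[[[0,0,0,0,0,0,9.3]]]'|grep -v orient
python3 go.py .570 .2303 .1974
```

```text
t: 6.4
tool_pos: [0.5827, 0.2462, 0.2323]
force: [-0.6, 0.7, -0.6]
opening: 0.0933
t: 6.48
tool_pos: [0.5833, 0.2478, 0.2344]
force: [0.5, 0.1, 0.5]
opening: 0.093
t 6.4833 pos [0.58 0.25 0.23] q [ 0.53  0.68  0.89 -0.41  2.01  0.8 ] open 0.093 F [0.48 0.14 0.52] M [ 0.25 -0.12  0.05]
shift_cm (tool now) [ 0.26 -0.71  4.23] (target frame) [ 0.4  -0.65  4.23] turn_deg [ 0.76 -1.77 -0.85]
```

```bash
python3 -m jog '[[[0.8,-1.8,-0.8,0.4,-0.7,0,9.3],[0,0,0,0,0,2,9.3],[0,0,0,0,0,2,9.3],[0,0,0,0,0,0.2,9.3],[0,0,0,0,0,0,9.3]]]'|grep -v orient
python3 go.py .570 .2303 .1974
python3 - <<'E'
from h import *
C={n:robot.read_camera(n) for n in("side","top")}
a=cv2.resize(C["side"]["img"][210:340,170:320],(440,380)); b=cv2.resize(C["top"]["img"][170:250,190:290],(360,288))
o=np.zeros((380,800,3),np.uint8);o[:,:440]=a;o[:288,440:]=b
cv2.imwrite("pics/in.png",o[:,:,::-1])
E
```

```text
t: 6.9
tool_pos: [0.5682, 0.2306, 0.1939]
force: [0.6, -0.3, 0.5]
opening: 0.0931
t 6.9 pos [0.57 0.23 0.19] q [ 0.53  0.67  0.98 -0.41  1.96  0.81] open 0.0931 F [ 0.61 -0.34  0.49] M [ 0.26 -0.11 -0.03]
shift_cm (tool now) [-0.18  0.18 -0.31] (target frame) [-0.17  0.18 -0.31] turn_deg [-0.2   0.41  0.18]
```

View pics/in.png

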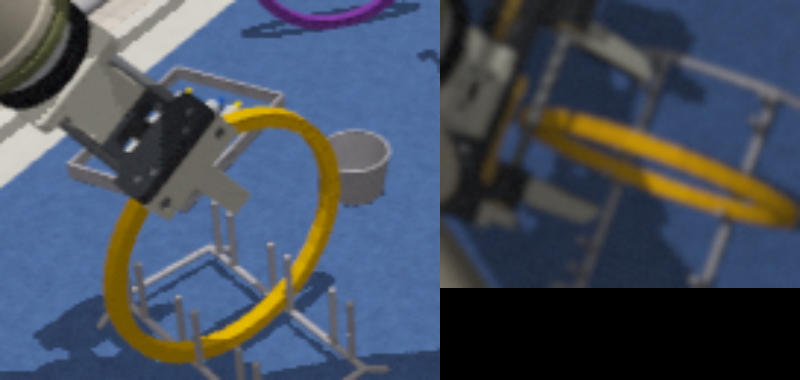

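```bash
python3 -m jog '[[[0,0.4,0,-0.2,0.2,-0.3,5],[0,0,0,0,0,0,3.5],[0,0,0,0,0,0,2.5],[0,0,0,0,0,0,2],[0,0,0,0,0,0,1.8]]]' 6|grep -v orient
python3 go.py .570 .2303 .1974
python3 -m jog '[[[0,0,0,0,0,0,0.5],[0,0,0,0,0,0,0.5],[0,0,0,0,0,0,0.5]]]' 6|grep -v orient
python3 -m jog '[[[0,0,0,0,0,0,0.5],[0,0,0,0,0,0,0.5],[0,0,0,0,0,0,0.5]]]' 6|grep -v orient
```

```text
t: 7.42
tool_pos: [0.5683, 0.2289, 0.1936]
force: [0.4, -0.4, 0.2]
opening: 0.0642
t 7.4167 pos [0.57 0.23 0.19] q [ 0.53  0.67  0.98 -0.41  1.96  0.8 ] open 0.0642 F [ 0.44 -0.44  0.2 ] M [ 0.24 -0.15  0.01]
shift_cm (tool now) [-0.06  0.11 -0.42] (target frame) [-0.06  0.12 -0.42] turn_deg [-0.38  0.34  0.36]
t: 7.67
tool_pos: [0.5681, 0.2287, 0.1933]
force: [0.4, 0.1, 0.4]
opening: 0.0443
t: 7.92
tool_pos: [0.5682, 0.2288, 0.1935]
force: [-0.4, -0.1, 0.5]
opening: 0.0243
```

```bash
python3 -m jog '[[[0,0,0,0,0,0,0.5],[0,0,0,0,0,0,0.5],[0,0,0,0,0,0,0.5],[0,0,0,0,0,0,0.5],[0,0,0,0,0,0,0.5]]]' 6|grep -v orient
python3 -m jog '[[[0,0,0,0,0,0,0.5],[0,0,0,0,0,0,0.5],[0,0,0,0,0,0,0.5]]]' 20|grep -v orient
python3 go.py .570 .2303 .1974
```

```text
t: 8.33
tool_pos: [0.5683, 0.2288, 0.1936]
force: [-0.1, 0.1, -0.2]
opening: 0.012
t: 8.58
tool_pos: [0.5683, 0.2288, 0.1936]
force: [0.4, 0.1, -0.1]
opening: 0.0118
t 8.5833 pos [0.57 0.23 0.19] q [ 0.53  0.67  0.98 -0.41  1.96  0.8 ] open 0.0118 F [ 0.41  0.08 -0.06] M [ 0.25 -0.22  0.1 ]
shift_cm (tool now) [-0.06  0.11 -0.43] (target frame) [-0.05  0.11 -0.43] turn_deg [-0.38  0.34  0.35]
```

```bash
python3 -m jog '[[[0,0,0,0,0,0,0.5],[0,0,0,-0.57,0,-0.82,0.5],[0,0,0,-1.15,0,-1.64,0.5],[0,0,0,-1.43,0,-2.05,0.5],[0,0,0,-1.43,0,-2.05,0.5]]]' 60|grep -v orient
python3 -m jog '[[[0,0,0,-1.43,0,-2.05,0.5],[0,0,0,-1.43,0,-2.05,0.5],[0,0,0,-1.15,0,-1.64,0.5],[0,0,0,0,0,0,0.5],[0,0,0,0,0,0,0.5]]]' |grep -v orient
cat > m2.py <<'E'
from h import *
from scipy.optimize import least_squares
from scipy.spatial import cKDTree
np.set_printoptions(precision=4,suppress=True)
s=robot.read_state();T=R.from_rotvec(s["orientation"]); gp=s["tool_pos"]-.019*T.apply([0,0,1])
C={n:robot.read_camera(n) for n in("side","top")}
def ring(x,y,z,yaw,pit,n=90):
    t=np.linspace(0,2*np.pi,n); u=np.array([-np.sin(yaw),np.cos(yaw),0]); v=np.array([np.sin(pit)*np.cos(yaw),np.sin(pit)*np.sin(yaw),np.cos(pit)])
    return np.array([x,y,z])+.1*np.cos(t)[:,None]*u+.1*np.sin(t)[:,None]*v
ty=T.apply([0,1,0]); yaw0=np.arctan2(ty[1],ty[0]); tz=T.apply([0,0,1]); 
ang=np.radians(20); Y=np.array([-np.sin(yaw0),np.cos(yaw0),0]); g0=gp-.1*(np.sin(ang)*Y+np.array([0,0,np.cos(ang)]))
M={}
for n,c in C.items():
    h=cv2.cvtColor(c["img"],cv2.COLOR_RGB2HSV); m=cv2.inRange(h,(8,130,60),(32,255,255)).astype(bool)
    q=np.array([proj(c,P) for P in ring(*g0,yaw0,0)]); lo,hi=q.min(0)-15,q.max(0)+15
    p=np.argwhere(m)[:,::-1].astype(float); M[n]=p[((p>lo)&(p<hi)).all(1)]; print(n,len(M[n]))
def res(p):
    r=[]
    for n,c in C.items():
        q=np.array([proj(c,P) for P in ring(*p)]); r+=[cKDTree(q).query(M[n])[0]/np.sqrt(len(M[n])), .3*np.minimum(cKDTree(M[n]).query(q)[0],8)/np.sqrt(90)]
    r+=[(p[3:]-[yaw0,0])*5]
    return np.concatenate(r)
b=least_squares(res,[*g0,yaw0,0],x_scale=.02,diff_step=1e-3).x
print("pred",g0,"fit",b[:3],"yaw/pitch deg",np.degrees(b[3:]),"tool yaw,tilt",np.degrees(yaw0),"ty_z",ty[2],"grip",gp)
d=gp-b[:3]; print("grip rel centre: Y %.4f Z %.4f ang %.1f"%(d@Y,d[2],np.degrees(np.arctan2(d@Y,d[2]))),"tilt",np.degrees(np.arctan2(-tz@Y,-tz[2])))
E
python3 m2.py; python3 go.py .4 .0 .3
```

```text
t: 9.0
tool_pos: [0.5686, 0.2289, 0.2743]
force: [-0.1, 0.1, -2.5]
opening: 0.0117
t: 9.42
tool_pos: [0.5704, 0.2297, 0.3448]
force: [0.5, -0.8, -3.4]
opening: 0.0116
side 1771
top 816
pred [0.5625 0.2078 0.2664] fit [0.5646 0.2115 0.2705] yaw/pitch deg [-20.5964   0.5034] tool yaw,tilt -19.92550827599004 ty_z -0.006954184901597826 grip [0.5742 0.2399 0.3603]
grip rel centre: Y 0.0300 Z 0.0899 ang 18.4 tilt 35.17816129461352
t 9.5167 pos [0.57 0.23 0.34] q [ 0.52  0.64  0.75 -0.47  2.2   0.68] open 0.0111 F [ 0.12  0.73 -3.06] M [ 0.5  -0.22  0.07]
shift_cm (tool now) [-19.8   -8.09  19.32] (target frame) [-20.01  -8.1   19.11] turn_deg [-0.46  0.42  0.42]
```

```bash
python3 -m jog '[[[0,0,0,-1.5,0.1,1.0,0.5],[0,0,0,-2.84,0.16,2,0.5],[0,0,0,-2.84,0.16,2,0.5],[0,0,0,-2.84,0.16,2,0.5],[0,0,0,-2.84,0.16,2,0.5]]]' |grep pos
python3 -m jog '[[[0,0,0,-2.84,0.16,2,0.5],[0,0,0,-2.84,0.16,2,0.5],[0,0,0,-2.84,0.16,2,0.5],[0,0,0,-2.84,0.16,2,0.5],[0,0,0,-2.84,0.16,2,0.5]]]' |grep pos
python3 -m jog '[[[0,0,0,-2.84,0.16,2,0.5],[0,0,0,-2.84,0.16,2,0.5],[0,0,0,-1.5,0.16,1,0.5],[0,0,0,0,0,0,0.5],[0,0,0,0,0,0,0.5]]]' |grep pos
python3 go.py .446 -.168 .3445
```

```text
tool_pos: [0.5218, 0.0777, 0.3418]
tool_pos: [0.47, -0.0882, 0.3426]
tool_pos: [0.4451, -0.1711, 0.3439]
t 10.7667 pos [ 0.45 -0.17  0.34] q [-0.04 -0.09  1.61 -0.6   1.8   0.22] open 0.0111 F [-0.05  0.97 -3.39] M [ 0.52 -0.29 -0.02]
shift_cm (tool now) [ 0.23 -0.02 -0.24] (target frame) [ 0.23 -0.02 -0.24] turn_deg [-0.58  0.35  0.35]
```

```bash
python3 m2.py
python3 - <<'E'
from h import *
C={n:robot.read_camera(n) for n in("side","top")}
for n,c in C.items():
  for l in("hook_seat","keeper_top"): print(n,l,[(np.round(d["point"],1).tolist(),round(d["confidence"],2)) for d in robot.pinpoint(c,l)])
a=cv2.resize(C["side"]["img"][120:240,290:420],(400,369),interpolation=2); b=cv2.resize(C["top"]["img"][170:290,350:480],(400,369),interpolation=2)
cv2.imwrite("pics/hk.png",np.hstack([a,b])[:,:,::-1])
E
```

```text
side 1047
top 674
pred [ 0.4373 -0.193   0.2654] fit [ 0.4385 -0.1909  0.2748] yaw/pitch deg [-20.4962   1.0533] tool yaw,tilt -20.052775344480576 ty_z -0.011789947382238652 grip [ 0.449  -0.1608  0.3594]
grip rel centre: Y 0.0318 Z 0.0845 ang 20.6 tilt 35.35212825697571
side hook_seat [([346.1, 168.7], 0.86)]
side keeper_top [([346.2, 152.6], 0.97)]
top hook_seat [([420.5, 230.8], 0.76)]
top keeper_top [([421.3, 225.9], 0.85)]
```

View pics/hk.png

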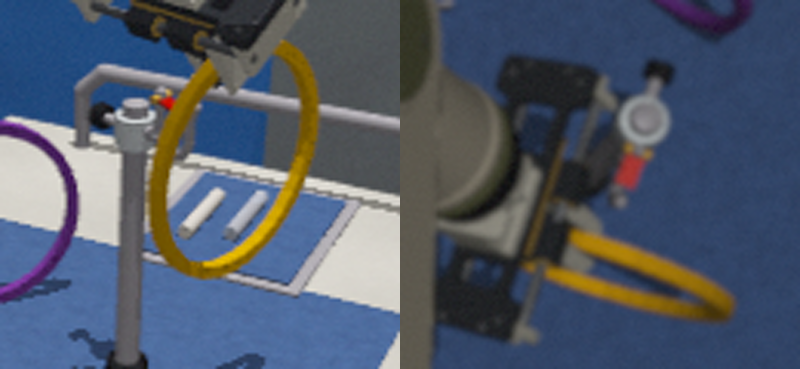

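```bash
python3 -c "
from h import *
C={n:robot.read_camera(n) for n in('side','top')}
for l in('hook_seat','keeper_top'): print(l,tri([ray(c,robot.pinpoint(c,l)[0]['point']) for c in C.values()]))
"
python3 -m jog '[[[-0.5,0.3,0.3,0.25,0,-0.25,0.5],[0,0,0,0,1,0,0.5],[0,0,0,0,1.5,0,0.5],[0,0,0,0,0.5,0,0.5],[0,0,0,0,0,0,0.5]]]' |grep -v ori
python3 go.py .5095 -.1915 .3445
```

```text
hook_seat (array([ 0.50067558, -0.20453213,  0.25698205]), [np.float64(0.0022209426910182626), np.float64(0.002220942691018198)])
keeper_top (array([ 0.5054843 , -0.20724537,  0.29922036]), [np.float64(0.0008198841474735017), np.float64(0.0008198841474734758)])
t: 11.88
tool_pos: [0.4762, -0.1777, 0.3461]
force: [0.4, 0.2, -2.4]
opening: 0.0112
t 11.8833 pos [ 0.48 -0.18  0.35] q [-0.05 -0.02  1.54 -0.6   1.79  0.22] open 0.0112 F [ 0.43  0.23 -2.44] M [ 0.41 -0.23 -0.01]
shift_cm (tool now) [-0.04  3.6   0.23] (target frame) [-0.04  3.6   0.22] turn_deg [0.1  0.04 0.04]
```

```bash
python3 -m jog '[[[0,0,0,0,1,0,0.5],[0,0,0,0,1,0,0.5],[0,0,0,0,1,0,0.5],[0,0,0,0.1,0.5,0,0.5],[0,0,0,0,0,0,0.5]]]' |grep -v ori
python3 -m jog '[[[0,0,0,0,0,0,0.5]]]' |grep -v ori
python3 go.py .509 -.190 .3445
python3 m2.py
python3 - <<'E'
from h import *
C={n:robot.read_camera(n) for n in("side","top")}
a=cv2.resize(C["side"]["img"][110:200,300:390],(400,400),interpolation=2); b=cv2.resize(C["top"]["img"][175:265,380:470],(400,400),interpolation=2)
cv2.imwrite("pics/hk2.png",np.hstack([a,b])[:,:,::-1])
E
```

```text
t: 12.3
tool_pos: [0.5091, -0.1887, 0.3454]
force: [-0.1, -0.2, -2.5]
opening: 0.0114
t: 12.38
tool_pos: [0.5086, -0.1885, 0.3456]
force: [0.3, 0.2, -2.8]
opening: 0.0117
t 12.3833 pos [ 0.51 -0.19  0.35] q [-0.06  0.07  1.45 -0.6   1.78  0.21] open 0.0117 F [ 0.33  0.19 -2.75] M [ 0.41 -0.25 -0.05]
shift_cm (tool now) [-0.04  0.09  0.16] (target frame) [-0.04  0.09  0.16] turn_deg [0.08 0.04 0.06]
side 983
top 713
pred [ 0.5006 -0.2104  0.2672] fit [ 0.5024 -0.2078  0.2755] yaw/pitch deg [-19.8782   0.5695] tool yaw,tilt -19.903409023552193 ty_z 0.00044631710417403214 grip [ 0.5123 -0.1782  0.3611]
grip rel centre: Y 0.0312 Z 0.0857 ang 20.0 tilt 35.04350184594848
```

View pics/hk2.png

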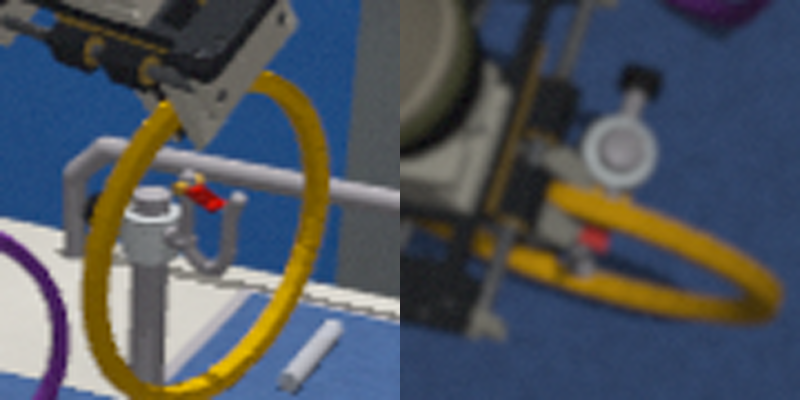

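```bash
python3 -m jog '[[[0,0,0,-0.16,0.2,0.11,0.5],[0,0,0,0.86,0,1.23,0.5],[0,0,0,0.86,0,1.23,0.5],[0,0,0,0,0,0,0.5],[0,0,0,0,0,0,0.5]]]' |grep -v ori
python3 -m jog '[[[0,0,0,0.23,0,0.33,0.5],[0,0,0,0.23,0,0.33,0.5],[0,0,0,0.23,0,0.33,0.5],[0,0,0,0,0,0,0.5]]]' |grep -v ori
python3 -m jog '[[[0,0,0,0.17,0,0.25,0.5],[0,0,0,0.17,0,0.25,0.5],[0,0,0,0.17,0,0.25,0.5],[0,0,0,0,0,0,0.5]]]' |grep -v ori
python3 go.py .5106 -.1915 .3445
```

```text
t: 13.0
tool_pos: [0.5091, -0.1912, 0.3134]
force: [-1.3, -0.8, -2.4]
opening: 0.0113
t: 13.33
tool_pos: [0.51, -0.1912, 0.3028]
force: [-1.0, -1.2, -1.8]
opening: 0.0111
t: 13.67
tool_pos: [0.5099, -0.1914, 0.2938]
force: [0.2, -1.3, -2.1]
opening: 0.0114
t 13.6667 pos [ 0.51 -0.19  0.29] q [-0.07  0.08  1.53 -0.59  1.7   0.25] open 0.0114 F [ 0.16 -1.27 -2.08] M [ 0.51 -0.22  0.  ]
shift_cm (tool now) [-2.9   0.07 -4.16] (target frame) [-2.9   0.07 -4.16] turn_deg [0.07 0.04 0.09]
```

```bash
for i in 1; do
python3 -m jog '[[[0,0,0,0.115,0,0.164,0.5],[0,0,0,0.115,0,0.164,0.5],[0,0,0,0.115,0,0.164,0.5]]]' |egrep 'pos|force'
python3 -m jog '[[[0,0,0,0.086,0,0.123,0.5],[0,0,0,0.086,0,0.123,0.5],[0,0,0,0.086,0,0.123,0.5]]]' |egrep 'pos|force'
python3 -m jog '[[[0,0,0,0.086,0,0.123,0.5],[0,0,0,0.086,0,0.123,0.5],[0,0,0,0,0,0,0.5]]]' |egrep 'pos|force'
done
```

```text
tool_pos: [0.5102, -0.1914, 0.2886]
force: [0.7, -0.7, -1.8]
tool_pos: [0.5102, -0.1915, 0.284]
force: [0.2, 0.7, -2.6]
tool_pos: [0.5101, -0.1914, 0.2807]
force: [-0.2, -0.8, -2.5]
```

```bash
python3 -m jog '[[[0,0,0,0.086,0,0.123,0.5],[0,0,0,0.086,0,0.123,0.5],[0,0,0,0,0,0,0.5]]]' |egrep 'pos|force'
python3 -m jog '[[[0,0,0,0.086,0,0.123,0.5],[0,0,0,0.086,0,0.123,0.5],[0,0,0,0,0,0,0.5]]]' |egrep 'pos|force'
python3 -m jog '[[[0,0,0,0.086,0,0.123,0.5],[0,0,0,0.086,0,0.123,0.5],[0,0,0,0,0,0,0.5]]]' |egrep 'pos|force'
python3 -m jog '[[[0,0,0,0.086,0,0.123,0.5],[0,0,0,0,0,0,0.5]]]' |egrep 'pos|force'
```

```text
tool_pos: [0.5103, -0.1916, 0.2784]
force: [0.9, 2.2, 1.9]
tool_pos: [0.5105, -0.1917, 0.2756]
force: [0.0, 0.6, 2.4]
tool_pos: [0.51, -0.1915, 0.2719]
force: [-1.1, -0.3, 3.9]
tool_pos: [0.5099, -0.1914, 0.2702]
force: [-1.4, 0.4, 2.7]
```

```bash
python3 -m jog '[[[0,0,0,0.086,0,0.123,0.5],[0,0,0,0.086,0,0.123,0.5],[0,0,0,0.086,0,0.123,0.5]]]' |egrep 'pos|force'
python3 -m jog '[[[0,0,0,0.086,0,0.123,0.5],[0,0,0,0.086,0,0.123,0.5],[0,0,0,0.086,0,0.123,0.5]]]' |egrep 'pos|force'
python3 -m jog '[[[0,0,0,0.086,0,0.123,0.5],[0,0,0,0.086,0,0.123,0.5],[0,0,0,0.086,0,0.123,0.5]]]' |egrep 'pos|force'
python3 -m jog '[[[0,0,0,0.086,0,0.123,0.5],[0,0,0,0.086,0,0.123,0.5],[0,0,0,0,0,0,0.5]]]' |egrep 'pos|force'
python3 go.py .5106 -.1915 .239
```

```text
tool_pos: [0.51, -0.1914, 0.2658]
force: [-1.4, 0.4, 3.9]
tool_pos: [0.51, -0.1914, 0.2612]
force: [-2.1, 1.1, 2.5]
tool_pos: [0.5098, -0.1913, 0.2564]
force: [-3.6, 1.6, -0.2]
tool_pos: [0.5097, -0.1914, 0.2533]
force: [-3.5, 1.2, -1.2]
t 16.3333 pos [ 0.51 -0.19  0.25] q [-0.07  0.1   1.58 -0.59  1.64  0.29] open 0.0113 F [-3.52  1.19 -1.19] M [ 0.59  0.27 -0.5 ]
shift_cm (tool now) [0.83 0.09 1.16] (target frame) [0.83 0.09 1.16] turn_deg [0.04 0.04 0.1 ]
```

```bash
python3 -m jog '[[[0,0,0,0.086,0,0.123,0.5],[0,0,0,0.086,0,0.123,0.5],[0,0,0,0,0,0,0.5]]]' |egrep 'pos|force'
python3 -m jog '[[[0,0,0,0.086,0,0.123,0.5],[0,0,0,0.086,0,0.123,0.5],[0,0,0,0,0,0,0.5]]]' |egrep 'pos|force'
python3 -m jog '[[[0,0,0,0.057,0,0.082,0.5],[0,0,0,0.057,0,0.082,0.5],[0,0,0,0,0,0,0.5]]]' |egrep 'pos|force'
python3 -m jog '[[[0,0,0,0.057,0,0.082,0.5],[0,0,0,0.057,0,0.082,0.5],[0,0,0,0,0,0,0.5]]]' |egrep 'pos|force'
python3 -m jog '[[[0,0,0,0.057,0,0.082,0.5],[0,0,0,0,0,0,0.5]]]' |egrep 'pos|force'
```

```text
tool_pos: [0.5101, -0.1915, 0.2507]
force: [-3.8, 1.9, -1.1]
tool_pos: [0.5101, -0.1915, 0.2478]
force: [-3.3, 1.9, -1.4]
tool_pos: [0.5107, -0.1915, 0.2459]
force: [-0.2, -0.6, -2.7]
tool_pos: [0.5103, -0.1915, 0.2438]
force: [0.4, 0.1, -2.1]
tool_pos: [0.5102, -0.1915, 0.2429]
force: [-0.1, 0.6, -2.9]
```

Keeper force vanished at 0.246, so it snapped past. On to home in small steps.

```bash
python3 -m jog '[[[0,0,0,0.057,0,0.082,0.5],[0,0,0,0,0,0,0.5]]]' |egrep 'pos|force'
python3 -m jog '[[[0,0,0,0.057,0,0.082,0.5],[0,0,0,0,0,0,0.5]]]' |egrep 'pos|force'
python3 -m jog '[[[0,0,0,0.057,0,0.082,0.5],[0,0,0,0,0,0,0.5]]]' |egrep 'pos|force'
```

```text
tool_pos: [0.5102, -0.1916, 0.242]
force: [0.8, -0.7, -2.2]
tool_pos: [0.5104, -0.1917, 0.2413]
force: [1.1, -0.4, 0.0]
tool_pos: [0.5106, -0.1917, 0.2407]
force: [1.7, 0.3, 0.7]
```

```bash
python3 -m jog '[[[0,0,0,0.04,0,0.057,0.5],[0,0,0,0,0,0,0.5]]]' |egrep 'pos|force'
python3 -m jog '[[[0,0,0,0.04,0,0.057,0.5],[0,0,0,0,0,0,0.5]]]' |egrep 'pos|force'
python3 -m jog '[[[0,0,0,0.03,0,0.04,0.5],[0,0,0,0,0,0,0.5]]]' |egrep 'pos|force'
```

```text
tool_pos: [0.5106, -0.1918, 0.2401]
force: [1.8, -0.7, 3.8]
tool_pos: [0.5107, -0.1918, 0.2397]
force: [2.5, -0.7, 6.4]
tool_pos: [0.5108, -0.1919, 0.2395]
force: [0.8, -0.9, 7.8]
```

```bash
python3 -m jog '[[[0,0,0,-0.03,0,-0.04,0.5],[0,0,0,0,0,0,0.5],[0,0,0,0,0,0,0.5],[0,0,0,0,0,0,0.5],[0,0,0,0,0,0,0.5]]]' |egrep 'pos|force'
python3 m2.py
python3 - <<'E'
from h import *
C={n:robot.read_camera(n) for n in("side","top")}
a=cv2.resize(C["side"]["img"][130:230,290:390],(400,400),interpolation=2); b=cv2.resize(C["top"]["img"][175:265,380:470],(400,400),interpolation=2)
cv2.imwrite("pics/home.png",np.hstack([a,b])[:,:,::-1])
E
```

```text
tool_pos: [0.5107, -0.1918, 0.2398]
force: [1.9, -0.6, 6.8]
side 817
top 586
pred [ 0.5028 -0.2137  0.1613] fit [ 0.5049 -0.2153  0.167 ] yaw/pitch deg [-20.2927   0.4389] tool yaw,tilt -19.8778071315971 ty_z 0.003015162292429374 grip [ 0.5144 -0.1816  0.2553]
grip rel centre: Y 0.0349 Z 0.0883 ang 21.6 tilt 35.06046607422588
```

View pics/home.png

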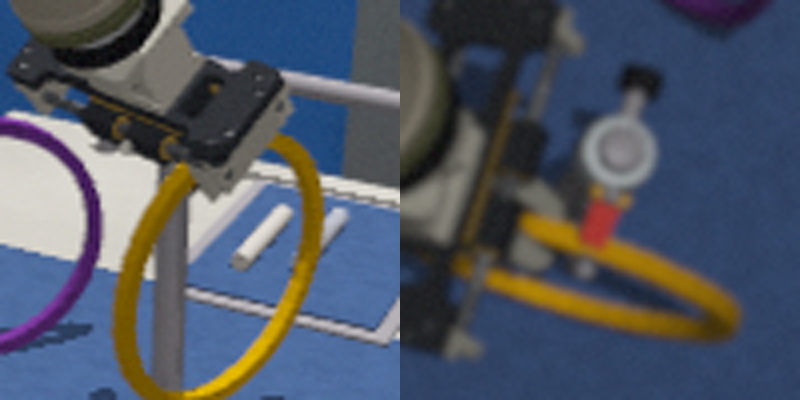

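The red keeper (top crop 600,222) lies shut across the rim, and the hoop is straight below. Now the tug upwards.

```bash
python3 -m jog '[[[0,0,0,-0.115,0,-0.164,0.5],[0,0,0,-0.17,0,-0.246,0.5],[0,0,0,-0.23,0,-0.328,0.5],[0,0,0,-0.23,0,-0.328,0.5],[0,0,0,-0.17,0,-0.246,0.5]]]' |egrep 'pos|force'
python3 -m jog '[[[0,0,0,-0.057,0,-0.082,0.5],[0,0,0,0,0,0,0.5]]]' |egrep 'pos|force'
python3 -m jog '[[[0,0,0,-0.057,0,-0.082,0.5],[0,0,0,0,0,0,0.5]]]' |egrep 'pos|force'
python3 -m jog '[[[0,0,0,-0.057,0,-0.082,0.5],[0,0,0,0,0,0,0.5]]]' |egrep 'pos|force'
```

```text
tool_pos: [0.5099, -0.1914, 0.2548]
force: [-0.5, 0.3, -2.1]
tool_pos: [0.5103, -0.1915, 0.2561]
force: [-1.0, 0.5, -1.9]
tool_pos: [0.5101, -0.1914, 0.2567]
force: [0.4, -0.1, -2.1]
tool_pos: [0.5102, -0.1915, 0.2578]
force: [-0.5, 0.6, -2.9]
```

```bash
python3 -m jog '[[[0,0,0,-0.057,0,-0.082,0.5],[0,0,0,-0.057,0,-0.082,0.5],[0,0,0,0,0,0,0.5]]]' |egrep 'pos|force'
python3 -m jog '[[[0,0,0,-0.057,0,-0.082,0.5],[0,0,0,0,0,0,0.5]]]' |egrep 'pos|force'
python3 -m jog '[[[0,0,0,-0.057,0,-0.082,0.5],[0,0,0,0,0,0,0.5]]]' |egrep 'pos|force'
python3 -m jog '[[[0,0,0,-0.03,0,-0.04,0.5],[0,0,0,0,0,0,0.5]]]' |egrep 'pos|force'
```

```text
tool_pos: [0.5103, -0.1915, 0.26]
force: [-0.7, -0.1, -2.1]
tool_pos: [0.5103, -0.1915, 0.261]
force: [0.2, 0.3, -2.2]
tool_pos: [0.5102, -0.1914, 0.2618]
force: [-0.2, -0.5, -2.9]
tool_pos: [0.5101, -0.1914, 0.2619]
force: [0.3, 0.2, -4.2]
```

```bash
python3 -m jog '[[[0,0,0,-0.045,0,-0.065,0.5],[0,0,0,0,0,0,0.5]]]' |egrep 'pos|force'
python3 -m jog '[[[0,0,0,-0.045,0,-0.065,0.5],[0,0,0,0,0,0,0.5]]]' |egrep 'pos|force'
python3 -m jog '[[[0,0,0,-0.02,0,-0.028,0.5],[0,0,0,0,0,0,0.5]]]' |egrep 'pos|force'
```

```text
tool_pos: [0.5101, -0.1913, 0.2624]
force: [1.1, -1.1, -7.7]
tool_pos: [0.51, -0.1912, 0.2628]
force: [1.7, -0.8, -11.4]
tool_pos: [0.51, -0.1911, 0.2631]
force: [2.3, -0.7, -14.2]
```

```bash
python3 -m jog '[[[0,0,0,0.045,0,0.065,0.5],[0,0,0,0,0,0,0.5],[0,0,0,0,0,0,0.5]]]' |egrep 'pos|force'
python3 -m jog '[[[0,0,0,0.17,0,0.246,0.5],[0,0,0,0.23,0,0.328,0.5],[0,0,0,0.23,0,0.328,0.5],[0,0,0,0.23,0,0.328,0.5],[0,0,0,0.17,0,0.246,0.5]]]' |egrep 'pos|force'
python3 -m jog '[[[0,0,0,0.057,0,0.082,0.5],[0,0,0,0,0,0,0.5]]]' |egrep 'pos|force'
```

```text
tool_pos: [0.5101, -0.1913, 0.263]
force: [1.4, 0.3, -13.7]
tool_pos: [0.5103, -0.1918, 0.2455]
force: [-0.2, 0.8, -2.0]
tool_pos: [0.51, -0.1916, 0.2441]
force: [-0.4, -0.2, -2.0]
```

```bash
python3 -m jog '[[[0,0,0,0.057,0,0.082,0.5],[0,0,0,0.057,0,0.082,0.5],[0,0,0,0,0,0,0.5]]]' |egrep 'pos|force'
python3 -m jog '[[[0,0,0,0.057,0,0.082,0.5],[0,0,0,0,0,0,0.5]]]' |egrep 'pos|force'
python3 -m jog '[[[0,0,0,0.04,0,0.057,0.5],[0,0,0,0,0,0,0.5]]]' |egrep 'pos|force'
```

```text
tool_pos: [0.5102, -0.1916, 0.2423]
force: [-0.0, -0.2, -2.0]
tool_pos: [0.5104, -0.1917, 0.2415]
force: [1.3, 0.0, -1.5]
tool_pos: [0.5105, -0.1917, 0.2411]
force: [0.8, -0.8, 0.6]
```

```bash
python3 -m jog '[[[0,0,0,0.02,0,0.03,0.5],[0,0,0,0,0,0,0.5],[0,0,0,0,0,0,0.5],[0,0,0,0,0,0,0.5]]]' |egrep 'pos|force'
python3 -m jog '[[[0,0,0,0,0,0,0.5],[0,0,0,0,0,0,0.5],[0,0,0,0,0,0,0.5]]]' 15 |egrep 'pos|force'
python3 -m jog '[[[0,0,0,0,0,0,1.4],[0,0,0,0,0,0,1.6],[0,0,0,0,0,0,2],[0,0,0,0,0,0,2.5],[0,0,0,0,0,0,3.0]]]' |egrep 'pos|force|open'
python3 -m jog '[[[0,0,0,0,0,0,3],[0,0,0,0,0,0,3],[0,0,0,0,0,0,3]]]' |egrep 'pos|force|open'
python3 m2.py
```

```text
tool_pos: [0.5104, -0.1917, 0.2407]
force: [0.9, -1.2, 2.2]
tool_pos: [0.5105, -0.1915, 0.2403]
force: [3.7, -0.3, 0.2]
tool_pos: [0.5099, -0.1915, 0.2401]
force: [0.3, -0.9, -0.3]
opening: 0.0266
tool_pos: [0.5102, -0.1916, 0.2403]
force: [0.5, 0.2, 0.6]
opening: 0.0303
side 808
top 627
pred [ 0.5022 -0.2135  0.1619] fit [ 0.5033 -0.2133  0.1671] yaw/pitch deg [-14.4782   3.03  ] tool yaw,tilt -19.890072098690702 ty_z 0.0010808396457125946 grip [ 0.5138 -0.1813  0.2559]
grip rel centre: Y 0.0337 Z 0.0888 ang 20.8 tilt 35.040648959917355
```

```bash
python3 -m jog '[[[0,0,0,0,0,-1,3],[0,0,0,0,0,-1.5,3],[0,0,0,0,0,-2,3],[0,0,0,0,0,-2,3],[0,0,0,0,0,-2,3]]]' |egrep 'pos|force'
python3 -m jog '[[[0,0,0,0,0,-3,3],[0,0,0,0,0,-3,3],[0,0,0,0,0,-2,3],[0,0,0,0,0,0,3],[0,0,0,0,0,0,3]]]' |egrep 'pos|force'
python3 - <<'E'
from h import *
for k in (0,):
    C={n:robot.read_camera(n) for n in("side","top")}
a=cv2.resize(C["side"]["img"][130:230,290:390],(400,400),interpolation=2); b=cv2.resize(C["top"]["img"][175:265,380:470],(400,400),interpolation=2)
cv2.imwrite("pics/rel.png",np.hstack([a,b])[:,:,::-1])
E
```

```text
tool_pos: [0.5269, -0.1448, 0.3113]
force: [-0.3, -0.1, 0.4]
tool_pos: [0.543, -0.1017, 0.3766]
force: [-0.7, 0.1, -1.2]
```

View pics/rel.png

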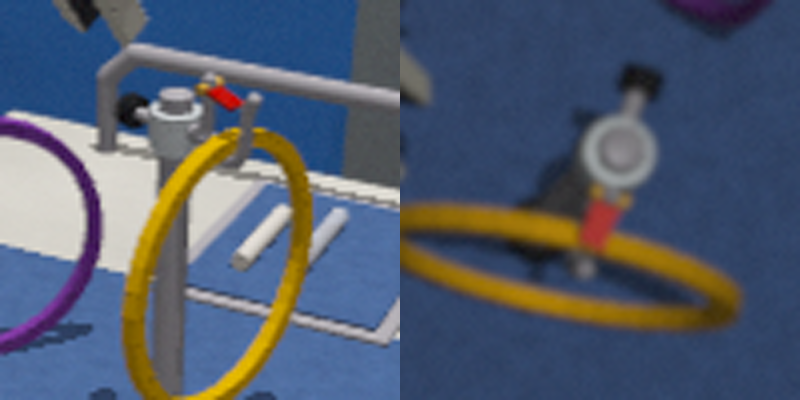

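The hoop hangs in the bend (side crop 245,135) with the red keeper shut above it (600,222). It has turned a little in yaw, so I let it settle and measure.

```bash
python3 -m jog '[[[0,0,0,0,0,0,3],[0,0,0,0,0,0,3],[0,0,0,0,0,0,3],[0,0,0,0,0,0,3],[0,0,0,0,0,0,3]]]' |egrep 'force'
sed 's/^ang=.*/Y=np.array([.342,.94,0]); yaw0=np.radians(-14); g0=np.array([.5035,-.2133,.165])/; s/\*5\]/*0.3]/' m2.py > m3.py
python3 m3.py
python3 -m jog '[[[0,0,0,0,0,0,3],[0,0,0,0,0,0,3],[0,0,0,0,0,0,3],[0,0,0,0,0,0,3],[0,0,0,0,0,0,3]]]' |egrep 'force'
python3 -m jog '[[[0,0,0,0,0,0,3],[0,0,0,0,0,0,3],[0,0,0,0,0,0,3],[0,0,0,0,0,0,3],[0,0,0,0,0,0,3]]]' |egrep 't:|force'
python3 m3.py
python3 -m jog '[[[0,0,0,0,0,0,3],[0,0,0,0,0,0,3],[0,0,0,0,0,0,3]]]' |egrep 't:|force'
python3 m3.py
```

```text
force: [0.1, -0.1, -0.4]
side 891
top 861
pred [ 0.5035 -0.2133  0.165 ] fit [ 0.5039 -0.214   0.1636] yaw/pitch deg [-14.0603   2.0732] tool yaw,tilt -14.0 ty_z 0.0006847572006039027 grip [ 0.5458 -0.0924  0.3907]
grip rel centre: Y 0.1286 Z 0.2271 ang 29.5 tilt 35.05962949610453
force: [0.1, 0.9, -0.2]
t: 26.33
force: [0.1, 0.1, -0.4]
side 894
top 865
pred [ 0.5035 -0.2133  0.165 ] fit [ 0.5039 -0.2141  0.1635] yaw/pitch deg [-14.0821   2.0507] tool yaw,tilt -14.0 ty_z 0.0011248379864602365 grip [ 0.546  -0.0922  0.391 ]
grip rel centre: Y 0.1290 Z 0.2275 ang 29.6 tilt 35.05076936988442
t: 26.68
force: [-0.5, -0.4, 0.6]
side 893
top 858
pred [ 0.5035 -0.2133  0.165 ] fit [ 0.5039 -0.214   0.1635] yaw/pitch deg [-14.0548   2.0687] tool yaw,tilt -14.0 ty_z 0.0011250633621068817 grip [ 0.546  -0.0922  0.3909]
grip rel centre: Y 0.1289 Z 0.2274 ang 29.5 tilt 35.050361679807
```

```bash
python3 -c "
from plant import robot
print(robot.close_job())"
```

```text
the job is handed in; nothing more can be done
None
```

The yellow hoop is hanging released in the J-hook with the red keeper shut over it, and the job was handed in at about 26.8 s. No verdict was reported.

- **Grasp and approach:** I gripped the hoop about 20° off the top of the rim, lifted it straight up, and brought it in over the hook tip.
- **Keeper:** It met the keeper at tool height 0.279 m and pushed it down with about 6 N.
- **Home:** The keeper's resistance vanished at 0.246 m and the rim was home at 0.2415 m, 38 mm below first contact (about 40 expected). I pressed it in with up to about 10 N.
- **Tug:** The pull was stopped by the shut keeper about 21 mm above home. It reached about 12 N, firmer than intended but under the 15 N limit.
- **Release:** I lowered the hoop until about 3–5 N rested on the hook, then let go and backed the hand away.

**Last checks:**
- Three hoop measurements over about 1.2 s agreed to 0.1 mm and 0.03°, so it is at rest.
- The centre is within about 4 mm of the estimated seat position.
- In the last pictures the keeper looked shut and the hand was clear, with forces near zero.
- The vial, pot and tray were not measured again at the end, but nothing was moved near them.

**Points that disagreed:**
- On release the hoop swung about 6–9° (0.10–0.16 rad) off the hook's direction. That is within 0.35 rad but not perfectly square, and the last yaw fit started at the value it returned, so I also judged the angle by eye.
- The camera estimates of the seat height ranged from 0.25 to 0.267 m, so I relied on touch.

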